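# Press a knife scale home with locking pliers, then release

## Task

Press the loose wooden scale home on the upright carving knife: squeeze the two handles of the locking pliers together, firmly but without crushing them, until they snap over centre and stay locked shut on the knife, and take your hand off so that the pliers hold by themselves for a moment. Then pull the small upright release lever gently back towards the handle ends, only until the pliers give and spring open, without forcing it against its stop. Leave the pliers wide open with the lever let go and the scale home, and leave everything else on the bench as it lies.

Things in the scene. Friction and masses are not known exactly. Their poses are not given: they have to be found in the camera images.
- stand: wooden board 130 x 150 x 22 mm screwed to the bench, with a dark holder block (60 x 60 mm, top at 47 mm) in which a carving knife stands blade down; its wooden grip, two scales on a steel tang, reaches up to 145 mm. Origin on the bench under the knife, z up; the loose scale is on the -y side of the tang and slides along y; the handles of the pliers point roughly to -x.
- scale (a joint): gap between the loose wooden scale (22 x 8.5 x 80 mm) and the tang, in m: 0.004 to 0.006 at the start, about 0.0005 when pressed home. It is a tight press fit (about 10 N) and stays where it is pushed.
- handle (a joint): opening angle of the moving handle of the locking pliers, in rad: 0 = locked shut, 0.32 = wide open on its stop (the start). Dead centre is at 0.10: above it a spring pushes the handle open, below it the handle snaps shut to 0 and stays. Closing takes about 10 to 20 N at the squeeze points; above 45 N the handles are damaged.
- swivel (a point): point in the middle of the knife at the height of the pliers. The whole pliers turn easily about the upright line through it (about 3 N at the squeeze points), up to 0.25 rad either way from the stand's -x axis, so that the handles follow a hand that squeezes them off-centre; they stay where they are left.
- fixed_handle: fixed handle of the pliers: a plain steel bar 150 mm long, 12 mm wide, 18 mm tall, with a knurled adjusting screw at its end, at 71 mm above the bench. The origin is its squeeze point, in the middle of the bar, 115 mm behind the knife; x along the bar towards the knife, y towards the moving handle, z up.
- moving_handle: moving handle: steel bar of the same section and height. Origin: its squeeze point on the centre line, 85 mm behind the pivot; x along the bar towards the knife, z up. The bar reaches 83 mm behind and 39 mm ahead of this point. Locked shut the bars are parallel, 34 mm over the outsides; wide open about 62 mm over the outsides at the squeeze points.
- lever_seat: slotted plate, 48 x 16 x 3 mm, on top of the moving handle. Origin: middle of its underside, 57 mm behind the squeeze point, 80 mm above the bench; axes as for the moving handle. The small upright release lever is clamped somewhere along it, up to 15 mm ahead of or behind the middle (not measured). At its top is a crossbar 30 mm long across the handle and 8 mm thick, centre 119 mm above the bench.
- lever (a joint): angle of the release lever, in rad: 0 upright (a light spring returns it), growing as the crossbar, 36 mm above the lever's hinge, is pulled back, away from the knife. Locked pliers let go somewhere between 0.25 and 0.45, at about 9 to 14 N on the crossbar; the lever then goes loose and the moving handle swings outward by 0.32 rad. Hard stop at 0.50; more than 22 N bends the lever.
- mallet: bystander: turned wooden carving mallet standing upright on its head, 90 mm across, 225 mm tall; origin under its centre
- gouge: bystander: gouge lying flat, wooden handle, 220 mm long; origin under its centre (near the ferrule, on the bench)
- chisel: bystander: carving chisel lying flat, wooden handle, 200 mm long; origin under its centre (near the ferrule, on the bench)
- cast: bystander: small plaster relief slab, 110 x 75 x 34 mm; origin under its centre
- stone: bystander: grey sharpening stone, 130 x 45 x 22 mm; origin under its centre
- offcut: bystander: dark wood offcut, 75 x 34 x 20 mm; origin under its centre
- jar: bystander: amber glass jar with a steel lid, 60 mm across, 75 mm tall; origin under its centre

How it is judged:
By the outcome, as a careful person would: the job done as asked, in the order asked, and still so for the second after the job is handed in, with the robot touching nothing.
It also fails if it takes over 48 s, if anything falls off the work surface, if the arm or the gripper's body presses on something with over 40 N, if the wrist force passes 120 N, or if a joint passes its speed limit or range.

## Robot

A 6-joint arm with a two-finger parallel gripper is mounted at the origin on the work surface. World frame = base frame: x ahead of the robot, y to its left, z up, the work surface at z = 0. Lengths are in m, angles in rad, forces in N, time in s.
With the tool pointing down it reaches from about 0.325 to 0.9 m from the base axis. Payload 3.5 kg.
Tool frame: the origin (TCP) lies on the mounting face of the last link; the fingertips stand 173 mm ahead of it and the grasp point (between the pads) lies 155 mm ahead of it (env.tcp_to_grasp is the z of the grasp point in the tool frame, in m); z points along the fingers, y is the direction in which the jaws open and shut (so a half turn about z gives the same grasp; the last joint's range is limited). The gripper opens to 85 mm and grips with 20 to 120 N. Pads are 22 mm wide; open, the fingers measure 114 mm over their backs; the gripper's body (76 mm by 85 mm) begins 54 mm behind the grasp point. The pads swing forward as they close: fully open they stand 13 mm farther back than shut.
Start: joints at [-1.234, 0.276, -0.026, 1.268, 0, 1.467], TCP at [0.266, -0.566, 0.405] pointing down, gripper open.
Joint ranges: [-3.12, 3.12], [-0.85, 1.88], [-1.08, 1.24], [-1.95, 2.15], [-1.57, 1.53], [-3.14, 3.14]. Speed limits (rad/s): [2.57, 2.57, 3.14, 3.14, 3.14, 3.14].

## Interface

Orientations are given as a unit quaternion [x, y, z, w].
In Python, from plant import env gives the robot as it stands.
- The arm moves only by the tool play_rows, never from a script. Its argument "moves" is a list of rows, each an object with "hand": the finger opening in mm, from 0 to 85.4; "slide": the shift along the tool's x, y, z in units of 25 mm (1.0 is 25 mm), a list of three; "turn": the turn about the tool's z in units of 6 degrees (1.0 is 6 degrees). A call has 1 to 5 rows; each row shifts and turns the commanded pose from where the row before left it, along the tool's axes as they then stand; what a row does not reach is not made up. A row lasts 1/8 s, in which the tool goes at most 62.5 mm and 10.7 degrees, less where a joint would pass 70% of its speed; a pose out of reach is approached as far as the arm can. A call is refused whole if a number of a shift passes 1 or a number of a turn 1, either way. A call with a gripper value outside its range is refused whole. The fingers move at their own pace and stop on an object; the grip force is fixed at half the most. Time passes only in rows, so rows that do not move let the fingers close. It gives the time, the measured TCP pose, the force and the opening at its end, in the units of the state.
- env.read_state(): the state, without advancing time (a new reading comes with each control period).
- env.snapshot(name): name is "side" or "top"; returns a dict with "image" (400x640x3 uint8, red, green, blue), "fx", "fy", "cx", "cy" (pixels), "rvec" (rotation vector, rad) and "tvec" (3), from world to camera coordinates, as OpenCV has them. Camera axes: x right, y down, z forward; pixel columns grow to the right and rows downward; lengths in m; the calibration is good to about 2 mm. A picture is of the moment at which its call begins. There is no depth.
- env.finish_job(): hands the job in, once; it reports no verdict.
The state is a dict: "time": time; "qpos": joint angles; "joint_velocities": joint speeds; "joint_efforts": joint torques, N m; "tcp_pos": TCP position; "ee_rot": TCP orientation; "contact_force": force on the tool from outside, world axes, zero at the start; "torque": the same for the moment, N m; "grip_width": opening from 0.0 (shut) to 1.0 (fully open).
Only numpy, scipy, OpenCV 4.12 (cv2) and the standard library are available. Lean on these libraries where they do the work, as an engineer would, in place of code of your own. Each camera call takes 0.05 s, during which the arm holds its last target.

## Working session

There is one attempt and no reset: what is moved stays moved. The work goes in short steps, Python scripts to look and compute and a tool call to move; the robot and the scene stay as the last step left them, time stands still between calls to the robot, and variables do not carry over. Pictures are saved under pics/ and viewed, and the job is handed in when it is done.

Besides the shell and the picture viewer there is one more tool, called after "Emit:" as a command line: name --argument value ..., lists and objects as JSON in quotes. play_rows: Moves the arm, as the interface text tells. Its arguments: {"type":"object","properties":{"moves":{"type":"array"}},"required":["moves"]}

```bash
ls; mkdir -p pics; python3 - <<'E'
from plant import env
import cv2
print(env.read_state(), env.tcp_to_grasp)
for n in("side","top"):
    s=env.snapshot(n); cv2.imwrite(f"pics/{n}0.png",s["image"][:,:,::-1]); print({k:v for k,v in s.items() if k!="image"})
E
```

```text
pics
{'time': 0.0, 'qpos': array([-1.23436297e+00,  2.77159228e-01, -2.78865131e-02,  1.26798875e+00,
        3.08679579e-05,  1.46737353e+00]), 'joint_velocities': array([ 8.52932610e-05,  6.79848646e-04, -1.27810946e-05, -5.77280892e-04,
        3.02055136e-04,  1.12956868e-03]), 'joint_efforts': array([-3.36683534e-04, -4.45512271e+01,  2.95199221e+01,  1.65992783e-02,
       -1.09952186e-04, -5.17179089e-06]), 'tcp_pos': array([ 0.26598321, -0.56514792,  0.40354032]), 'ee_rot': array([ 9.75912535e-01,  2.18159280e-01, -1.14754582e-04, -1.11328724e-03]), 'contact_force': array([-1.04152834, -0.63483821,  0.13726834]), 'torque': array([-0.01801289, -0.03589019, -0.01102007]), 'grip_width': 0.9990657903546926} 0.1547
{'fx': 384.40231563596495, 'fy': 384.40231563596495, 'cx': 317.32389598335396, 'cy': 198.51898823986295, 'rvec': array([ 2.04321589, -0.05815199,  0.04341781]), 'tvec': array([-0.58012715,  0.11055182,  0.98476556])}
{'fx': 402.9474006119007, 'fy': 402.9474006119007, 'cx': 320.3305955970978, 'cy': 199.40187153036757, 'rvec': array([ 2.14711595, -2.20522424,  0.12144369]), 'tvec': array([0.02067321, 0.59730445, 1.18888278])}
```

View pics/side0.png

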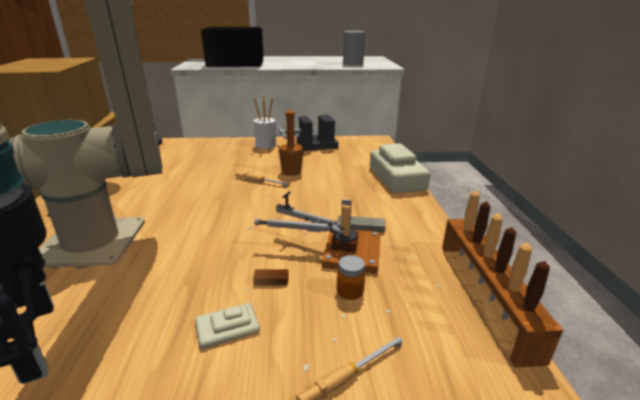

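View pics/top0.png

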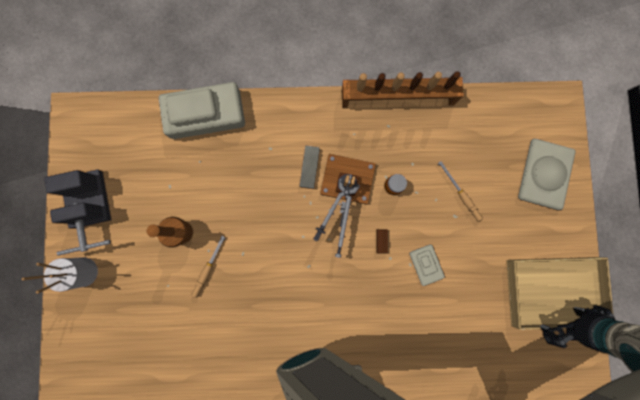

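The side view shows the pliers at about (250-350, 195-250), with the lever crossbar near (287,197). In the top view the pliers run from the knife at (348,183) to the handle ends at (320,233) and (339,253). I'll zoom in.

```bash
cat > h.py <<'E'
import numpy as np, cv2
from plant import env
def cam(s):
    R=cv2.Rodrigues(s["rvec"])[0]; K=np.array([[s["fx"],0,s["cx"]],[0,s["fy"],s["cy"]],[0,0,1]]); return K,R,s["tvec"]
def ray(s,uv):
    K,R,t=cam(s); d=R.T@np.linalg.inv(K)@np.array([uv[0],uv[1],1.]); return -R.T@t,d
def onz(s,uv,z):
    o,d=ray(s,uv); return o+d*(z-o[2])/d[2]
def tri(s1,u1,s2,u2):
    o1,d1=ray(s1,u1);o2,d2=ray(s2,u2)
    A=np.stack([d1,-d2],1); k=np.linalg.lstsq(A,o2-o1,rcond=None)[0]
    a=o1+k[0]*d1;b=o2+k[1]*d2; return (a+b)/2,np.linalg.norm(a-b)
def proj(s,p):
    return cv2.projectPoints(np.array(p,float).reshape(-1,1,3),s["rvec"],s["tvec"],cam(s)[0],None)[0][:,0]
def crop(s,x0,y0,w,h,k,name):
    im=cv2.resize(s["image"][y0:y0+h,x0:x0+w,::-1],None,fx=k,fy=k,interpolation=cv2.INTER_CUBIC)
    for i in range(0,w,10):
        cv2.putText(im,str(x0+i),(i*k,8),0,.3,(0,0,255),1); cv2.line(im,(i*k,10),(i*k,14),(0,0,255),1)
    for i in range(0,h,10):
        cv2.putText(im,str(y0+i),(0,i*k+4),0,.3,(0,0,255),1)
    cv2.imwrite(name,im)
E
python3 - <<'E'
from h import *
crop(env.snapshot("top"),300,140,100,125,5,"pics/t1.png") if 0 else crop(env.snapshot("top"),300,160,100,100,6,"pics/t1.png")
crop(env.snapshot("side"),245,180,150,95,5,"pics/s1.png")
E
```

```text
(no output)
```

View pics/t1.png

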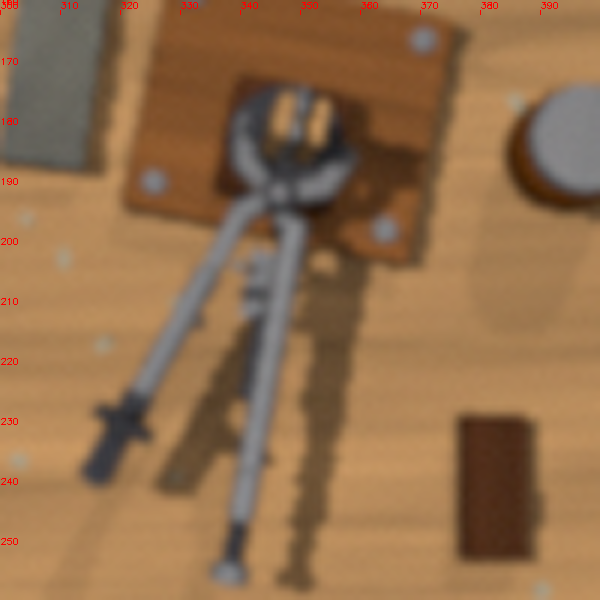

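View pics/s1.png

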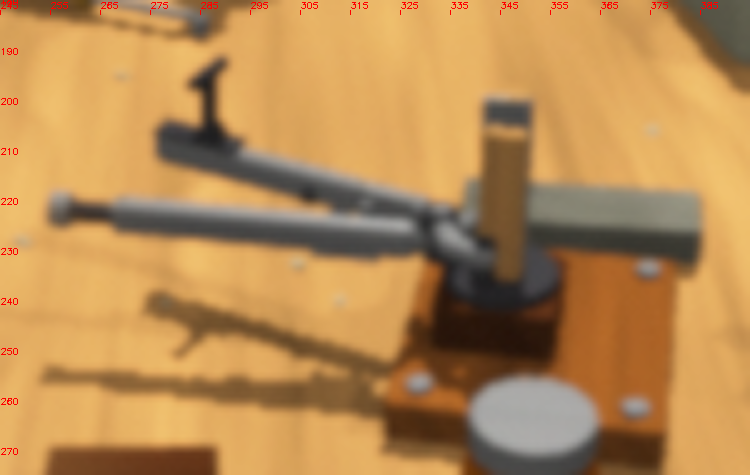

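```bash
python3 - <<'E'
from h import *
np.set_printoptions(precision=4,suppress=True)
t=env.snapshot("top");s=env.snapshot("side")
print("cams",ray(t,(0,0))[0],ray(s,(0,0))[0])
f=lambda u,z=.08:onz(t,u,z)
A=f((349,199));B=f((340.3,246));print("fixed",A,B,np.degrees(np.arctan2(*(A-B)[[1,0]])))
C=f((340,197));D=f((323,225));print("mov",C,D,np.degrees(np.arctan2(*(C-D)[[1,0]])))
print("crossbar ends",f((315.5,227.5),.119),f((324.8,232.5),.119))
print("screw end",f((338,255)))
print("knife top tri",tri(t,(348.5,179),s,(347,200)), f((348.5,180),.145))
print("crossbar tri",tri(t,(320,230),s,(287.5,195)))
print("stand screws",[f(u,.022) for u in[(325.3,190),(364,198),(370.2,166)]])
print("pivot", f((346.5,192)))
print("offcut", f((383,241),.02))
E
```

```text
cams [0.4772 0.0214 1.2419] [ 0.5262 -0.8596  0.5503]
fixed [ 0.5916 -0.0778  0.08  ] [ 0.4569 -0.0482  0.08  ] -12.393910528235716
mov [ 0.5981 -0.0518  0.08  ] [ 0.5184 -0.0003  0.08  ] -32.884514814684955
crossbar ends [0.5106 0.0215 0.119 ] [ 0.4961 -0.0039  0.119 ]
screw end [ 0.4316 -0.0408  0.08  ]
knife top tri (array([ 0.643 , -0.0732,  0.1412]), np.float64(0.0038068780807320804)) [ 0.6378 -0.0726  0.145 ]
crossbar tri (array([0.5046, 0.0092, 0.1166]), np.float64(0.0024392362320558494))
stand screws [array([ 0.6268, -0.0113,  0.022 ]), array([ 0.5992, -0.1285,  0.022 ]), array([ 0.6975, -0.1514,  0.022 ])]
pivot [ 0.6123 -0.0712  0.08  ]
offcut [ 0.4674 -0.1813  0.02  ]
```

```bash
cat >> h.py <<'E'
def plan(target,head_deg,maxu=0.95,tstep=1.0):
    """rows of slide (units 25mm) and turn to bring commanded ~measured pose to target TCP"""
    from scipy.spatial.transform import Rotation as Ro
    st=env.read_state(); p=st["tcp_pos"]; R=Ro.from_quat(st["ee_rot"]).as_matrix()
    h=np.degrees(np.arctan2(R[1,0],R[0,0])); dh=(head_deg-h+180)%360-180
    d=np.array(target)-p
    n=int(max(np.ceil(np.linalg.norm(d)/.025/maxu),np.ceil(abs(dh)/6/tstep),1))
    print("head %.1f dh %.1f n %d d(mm) %s"%(h,dh,n,np.round(d*1e3,1)))
    for k in range(n):
        a=np.radians(h+dh*k/n); ex=np.array([np.cos(a),np.sin(a),0]); ey=np.array([np.sin(a),-np.cos(a),0])
        v=d/n/.025
        print(k,np.round([v@ex,v@ey,-v[2]],2), "turn",round(-dh/n/6,2))
E
python3 - <<'E'
from h import *
plan([.537,-.04,.40],165)
E
```

```text
head 25.2 dh 139.8 n 25 d(mm) [271.  525.4  -4.3]
0 [ 0.75 -0.58  0.01] turn -0.93
1 [ 0.8  -0.5   0.01] turn -0.93
2 [ 0.85 -0.42  0.01] turn -0.93
3 [ 0.88 -0.34  0.01] turn -0.93
4 [ 0.91 -0.25  0.01] turn -0.93
5 [ 0.93 -0.16  0.01] turn -0.93
6 [ 0.94 -0.07  0.01] turn -0.93
7 [0.95 0.03 0.01] turn -0.93
8 [0.94 0.12 0.01] turn -0.93
9 [0.92 0.21 0.01] turn -0.93
10 [0.9  0.3  0.01] turn -0.93
11 [0.86 0.38 0.01] turn -0.93
12 [0.82 0.47 0.01] turn -0.93
13 [0.77 0.54 0.01] turn -0.93
14 [0.72 0.62 0.01] turn -0.93
15 [0.65 0.68 0.01] turn -0.93
16 [0.58 0.74 0.01] turn -0.93
17 [0.51 0.8  0.01] turn -0.93
18 [0.43 0.84 0.01] turn -0.93
19 [0.34 0.88 0.01] turn -0.93
20 [0.26 0.91 0.01] turn -0.93
21 [0.17 0.93 0.01] turn -0.93
22 [0.07 0.94 0.01] turn -0.93
23 [-0.02  0.95  0.01] turn -0.93
24 [-0.11  0.94  0.01] turn -0.93
```

Emit:
play_rows --moves '[{"hand": 85, "slide": [0.75, -0.58, 0], "turn": -0.93}, {"hand": 85, "slide": [0.8, -0.5, 0], "turn": -0.93}, {"hand": 85, "slide": [0.85, -0.42, 0], "turn": -0.93}, {"hand": 85, "slide": [0.88, -0.34, 0], "turn": -0.93}, {"hand": 85, "slide": [0.91, -0.25, 0], "turn": -0.93}]'

```text
time: 0.92
tcp_pos: [0.3203, -0.4596, 0.4047]
ee_rot: [0.894, 0.448, 0.0, -0.0]
contact_force: [0.1, 0.4, 0.4]
grip_width: 0.995
```

```bash
python3 - <<'E'
from h import *
plan([.537,-.04,.40],165)
E
```

```text
head 53.3 dh 111.7 n 20 d(mm) [216.7 419.6  -4.7]
0 [ 0.93 -0.15  0.01] turn -0.93
1 [ 0.94 -0.06  0.01] turn -0.93
2 [0.94 0.03 0.01] turn -0.93
3 [0.94 0.12 0.01] turn -0.93
4 [0.92 0.21 0.01] turn -0.93
5 [0.9  0.3  0.01] turn -0.93
6 [0.86 0.39 0.01] turn -0.93
7 [0.82 0.47 0.01] turn -0.93
8 [0.77 0.55 0.01] turn -0.93
9 [0.71 0.62 0.01] turn -0.93
10 [0.65 0.68 0.01] turn -0.93
11 [0.58 0.74 0.01] turn -0.93
12 [0.51 0.8  0.01] turn -0.93
13 [0.43 0.84 0.01] turn -0.93
14 [0.34 0.88 0.01] turn -0.93
15 [0.25 0.91 0.01] turn -0.93
16 [0.16 0.93 0.01] turn -0.93
17 [0.07 0.94 0.01] turn -0.93
18 [-0.02  0.94  0.01] turn -0.93
19 [-0.11  0.94  0.01] turn -0.93
```

Emit:
play_rows --moves '[{"hand": 85, "slide": [0.93, -0.15, 0], "turn": -0.93}, {"hand": 85, "slide": [0.94, -0.06, 0], "turn": -0.93}, {"hand": 85, "slide": [0.94, 0.03, 0], "turn": -0.93}, {"hand": 85, "slide": [0.94, 0.12, 0], "turn": -0.93}, {"hand": 85, "slide": [0.92, 0.21, 0], "turn": -0.93}]'

```text
time: 1.55
tcp_pos: [0.3748, -0.3551, 0.4047]
ee_rot: [0.759, 0.651, 0.0, 0.0]
contact_force: [0.1, -0.9, -0.7]
grip_width: 1.0
```

Emit:
play_rows --moves '[{"hand": 85, "slide": [0.9, 0.3, 0], "turn": -0.93}, {"hand": 85, "slide": [0.86, 0.39, 0], "turn": -0.93}, {"hand": 85, "slide": [0.82, 0.47, 0], "turn": -0.93}, {"hand": 85, "slide": [0.77, 0.55, 0], "turn": -0.93}, {"hand": 85, "slide": [0.71, 0.62, 0], "turn": -0.93}]'

```text
time: 2.17
tcp_pos: [0.4297, -0.2505, 0.4048]
ee_rot: [0.58, 0.815, 0.0, 0.0]
contact_force: [0.0, 0.0, 0.2]
grip_width: 0.995
```

Emit:
play_rows --moves '[{"hand": 85, "slide": [0.65, 0.68, 0], "turn": -0.93}, {"hand": 85, "slide": [0.58, 0.74, 0], "turn": -0.93}, {"hand": 85, "slide": [0.51, 0.8, 0], "turn": -0.93}, {"hand": 85, "slide": [0.43, 0.84, 0], "turn": -0.93}, {"hand": 85, "slide": [0.34, 0.88, 0], "turn": -0.93}]'

```text
time: 2.8
tcp_pos: [0.4841, -0.1458, 0.4047]
ee_rot: [0.367, 0.93, -0.0, 0.0]
contact_force: [-0.2, 0.1, -0.1]
grip_width: 0.992
```

```bash
python3 - <<'E'
from h import *
plan([.537,-.04,.40],165)
E
```

```text
head 137.0 dh 28.0 n 5 d(mm) [ 52.9 105.8  -4.7]
0 [0.27 0.91 0.04] turn -0.93
1 [0.18 0.93 0.04] turn -0.93
2 [0.09 0.94 0.04] turn -0.93
3 [-0.01  0.95  0.04] turn -0.93
4 [-0.1   0.94  0.04] turn -0.93
```

Emit:
play_rows --moves '[{"hand": 85, "slide": [0.27, 0.9, 0.3], "turn": -0.93}, {"hand": 85, "slide": [0.18, 0.92, 0.3], "turn": -0.93}, {"hand": 85, "slide": [0.09, 0.94, 0.3], "turn": -0.93}, {"hand": 85, "slide": [0, 0.94, 0.3], "turn": -0.93}, {"hand": 85, "slide": [-0.1, 0.9, 0.3], "turn": -0.93}]'

```text
time: 3.42
tcp_pos: [0.5364, -0.0416, 0.367]
ee_rot: [0.131, 0.991, -0.0, 0.0]
contact_force: [-0.2, -0.9, -0.6]
grip_width: 0.997
```

Emit:
play_rows --moves '[{"hand": 85, "slide": [0, 0, 0.9], "turn": 0}, {"hand": 85, "slide": [0, 0, 0.9], "turn": 0}, {"hand": 85, "slide": [0, 0, 0], "turn": 0}]'

```text
time: 3.8
tcp_pos: [0.5351, -0.042, 0.3204]
ee_rot: [0.133, 0.991, 0.0, -0.002]
contact_force: [0.4, -0.6, 0.1]
grip_width: 0.998
```

```bash
python3 - <<'E'
from h import *
plan([.537,-.04,.225],165)
s=env.snapshot("side"); crop(s,220,110,150,115,5,"pics/s2.png")
t=env.snapshot("top"); crop(t,280,140,120,120,5,"pics/t2.png")
E
```

```text
head 164.7 dh 0.3 n 5 d(mm) [  1.9   2.  -95.4]
0 [-0.01  0.02  0.76] turn -0.01
1 [-0.01  0.02  0.76] turn -0.01
2 [-0.01  0.02  0.76] turn -0.01
3 [-0.01  0.02  0.76] turn -0.01
4 [-0.01  0.02  0.76] turn -0.01
```

View pics/s2.png

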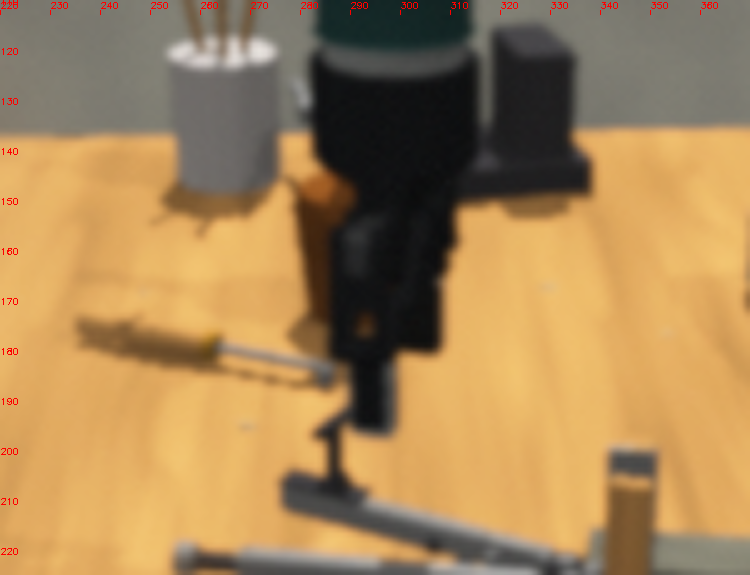

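View pics/t2.png

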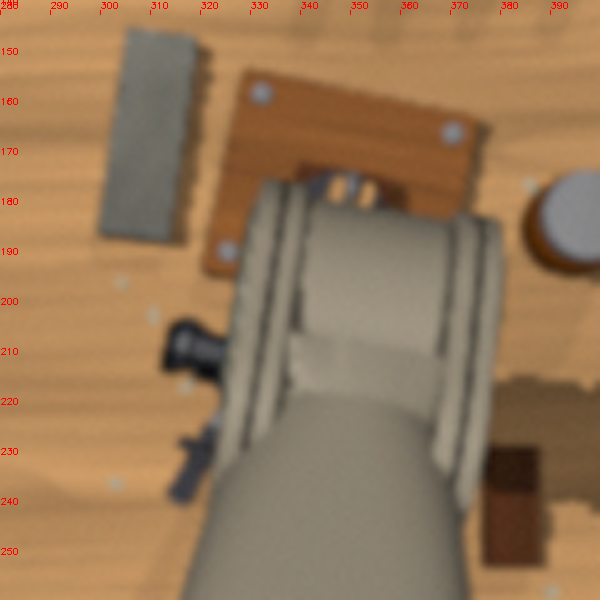

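Emit:
play_rows --moves '[{"hand": 85, "slide": [-0.27, -0.02, 0.6], "turn": 0}, {"hand": 85, "slide": [0, 0, 0.6], "turn": 0}, {"hand": 85, "slide": [0, 0, 0.6], "turn": 0}, {"hand": 85, "slide": [0, 0, 0.6], "turn": 0}, {"hand": 85, "slide": [0, 0, 0], "turn": 0}]'

```text
time: 4.53
tcp_pos: [0.5415, -0.0443, 0.2602]
ee_rot: [0.133, 0.991, 0.0, -0.002]
contact_force: [-0.6, 0.5, 0.3]
grip_width: 0.995
```

```bash
python3 - <<'E'
from h import *
plan([.542,-.0408,.229],165)
s=env.snapshot("side"); crop(s,230,130,150,115,5,"pics/s3.png")
E
```

```text
head 164.7 dh 0.3 n 2 d(mm) [  0.5   3.5 -31.2]
0 [0.01 0.07 0.62] turn -0.03
1 [0.01 0.07 0.62] turn -0.03
```

View pics/s3.png

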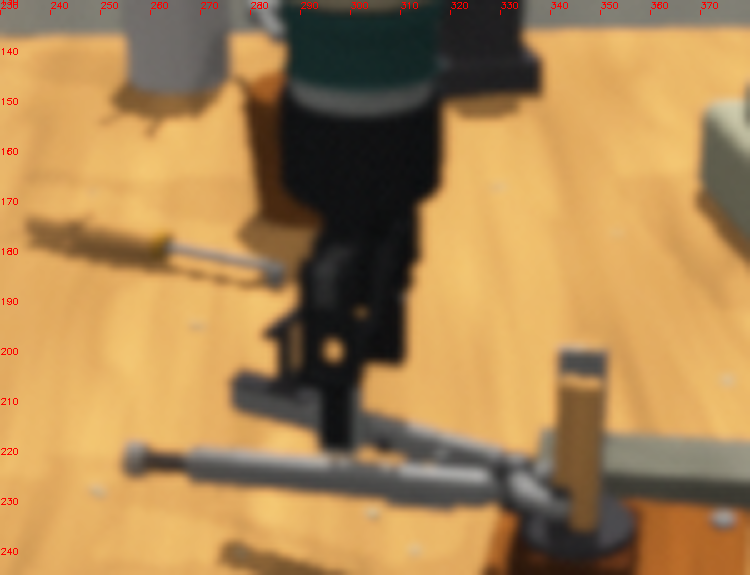

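Emit:
play_rows --moves '[{"hand": 85, "slide": [0, 0.14, 0.3], "turn": 0}, {"hand": 85, "slide": [0, 0, 0.3], "turn": 0}, {"hand": 85, "slide": [0, 0, 0.3], "turn": 0}, {"hand": 85, "slide": [0, 0, 0.3], "turn": 0}, {"hand": 85, "slide": [0, 0, 0], "turn": 0}]'

```text
time: 5.2
tcp_pos: [0.543, -0.0411, 0.2313]
ee_rot: [0.133, 0.991, 0.0, -0.001]
contact_force: [0.1, -0.5, 0.3]
grip_width: 0.995
```

```bash
python3 - <<'E'
from h import *
plan([.542,-.0408,.229],165)
s=env.snapshot("side"); crop(s,230,130,150,115,5,"pics/s4.png")
E
```

```text
head 164.7 dh 0.3 n 1 d(mm) [-1.   0.3 -2.3]
0 [0.04 0.   0.09] turn -0.05
```

View pics/s4.png

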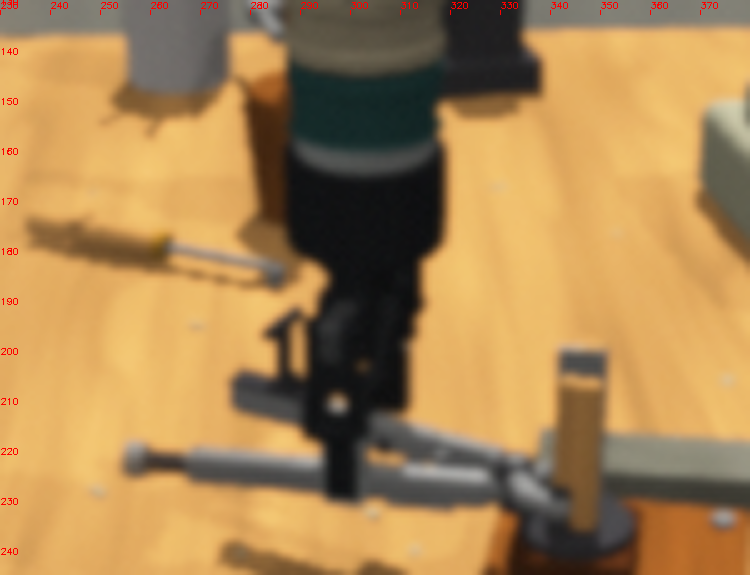

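Emit:
play_rows --moves '[{"hand": 78, "slide": [0, 0, 0.06], "turn": 0}, {"hand": 72, "slide": [0, 0, 0], "turn": 0}, {"hand": 67, "slide": [0, 0, 0], "turn": 0}, {"hand": 67, "slide": [0, 0, 0], "turn": 0}]'

```text
time: 5.75
tcp_pos: [0.5435, -0.0412, 0.2308]
ee_rot: [0.133, 0.991, 0.0, 0.0]
contact_force: [0.5, 0.4, -0.2]
grip_width: 0.788
```

Emit:
play_rows --moves '[{"hand": 64, "slide": [0, 0, 0], "turn": 0}, {"hand": 61, "slide": [0, 0, 0], "turn": 0}, {"hand": 61, "slide": [0, 0, 0], "turn": 0}]'

```text
time: 6.12
tcp_pos: [0.5435, -0.0412, 0.231]
ee_rot: [0.133, 0.991, -0.0, 0.0]
contact_force: [-1.3, -0.2, 2.2]
grip_width: 0.72
```

```bash
python3 - <<'E'
from h import *
s=env.snapshot("side"); crop(s,230,130,150,115,5,"pics/s5.png")
print(env.read_state())
E
```

```text
{'time': 6.175, 'qpos': array([-1.94236939e-01,  2.89572669e-01, -4.08847772e-01,  8.72189707e-01,
       -4.50046997e-05,  7.26791296e-02]), 'joint_velocities': array([ 1.89594834e-03,  2.65637745e-04, -7.02329839e-04, -3.76057034e-04,
       -1.13875214e-03,  1.38128681e-05]), 'joint_efforts': array([-1.23017393e-01, -3.82522094e+01,  2.36197543e+01, -4.31715120e-01,
        2.05787248e-02,  6.96360553e-02]), 'tcp_pos': array([ 0.54350507, -0.04118599,  0.23098348]), 'ee_rot': array([ 1.33062217e-01,  9.91107682e-01, -2.81152092e-05,  9.15510217e-05]), 'contact_force': array([-1.70984517,  0.12852846,  3.52321116]), 'torque': array([0.03797266, 0.21616853, 0.08647318]), 'grip_width': 0.7137795054150605}
```

View pics/s5.png

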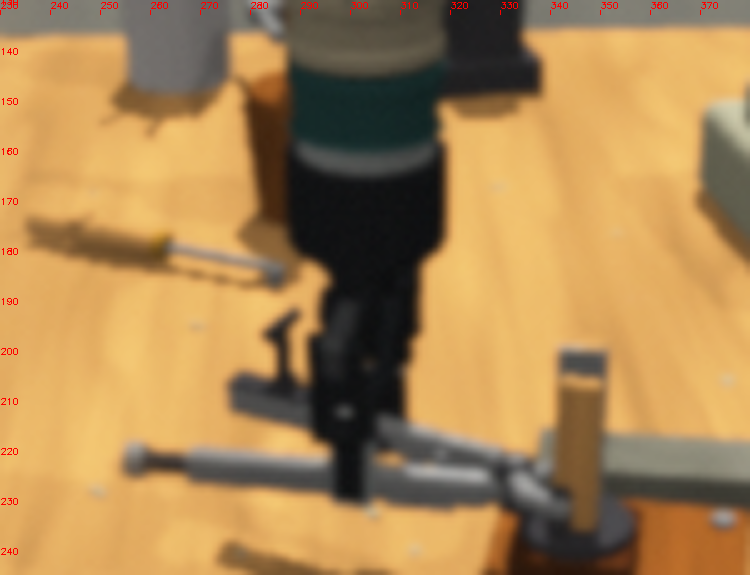

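Emit:
play_rows --moves '[{"hand": 59, "slide": [0, 0, 0], "turn": 0}, {"hand": 57, "slide": [0, 0, 0], "turn": 0}, {"hand": 57, "slide": [0, 0, 0], "turn": 0}]'

```text
time: 6.55
tcp_pos: [0.5433, -0.0415, 0.2315]
ee_rot: [0.133, 0.991, -0.001, -0.0]
contact_force: [-2.9, -1.1, 7.5]
grip_width: 0.666
```

Emit:
play_rows --moves '[{"hand": 55, "slide": [0, 0, 0], "turn": 0}, {"hand": 53, "slide": [0, 0, 0], "turn": 0}, {"hand": 53, "slide": [0, 0, 0], "turn": 0}]'

```text
time: 6.92
tcp_pos: [0.5432, -0.0416, 0.2319]
ee_rot: [0.133, 0.991, -0.001, -0.0]
contact_force: [-4.6, -1.4, 10.3]
grip_width: 0.622
```

Emit:
play_rows --moves '[{"hand": 51, "slide": [0, 0, -0.04], "turn": 0}, {"hand": 49, "slide": [0, 0, -0.04], "turn": 0}, {"hand": 49, "slide": [0, 0, 0], "turn": 0}]'

```text
time: 7.3
tcp_pos: [0.543, -0.0414, 0.2325]
ee_rot: [0.133, 0.991, -0.001, -0.001]
contact_force: [-3.0, -1.0, 3.3]
grip_width: 0.575
```

Emit:
play_rows --moves '[{"hand": 47, "slide": [0, 0, -0.04], "turn": 0}, {"hand": 45, "slide": [0, 0, -0.03], "turn": 0}, {"hand": 45, "slide": [0, 0, 0], "turn": 0}]'

```text
time: 7.68
tcp_pos: [0.5429, -0.0413, 0.2333]
ee_rot: [0.133, 0.991, -0.0, -0.001]
contact_force: [-1.0, -4.4, -7.2]
grip_width: 0.527
```

Emit:
play_rows --moves '[{"hand": 43, "slide": [0, 0, 0], "turn": 0}, {"hand": 42, "slide": [0, 0, 0], "turn": 0}, {"hand": 42, "slide": [0, 0, 0], "turn": 0}]'

```text
time: 8.05
tcp_pos: [0.5427, -0.041, 0.2338]
ee_rot: [0.133, 0.991, 0.0, -0.001]
contact_force: [-4.2, -2.5, -7.0]
grip_width: 0.492
```

Emit:
play_rows --moves '[{"hand": 41, "slide": [0, 0, 0], "turn": 0}, {"hand": 40, "slide": [0, 0, 0], "turn": 0}, {"hand": 40, "slide": [0, 0, 0], "turn": 0}]'

```text
time: 8.43
tcp_pos: [0.5442, -0.0413, 0.2354]
ee_rot: [0.133, 0.991, -0.0, 0.001]
contact_force: [-2.5, -2.8, -1.0]
grip_width: 0.467
```

```bash
python3 - <<'E'
from h import *
s=env.snapshot("side"); crop(s,230,130,150,115,5,"pics/s6.png")
E
```

```text
(no output)
```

View pics/s6.png

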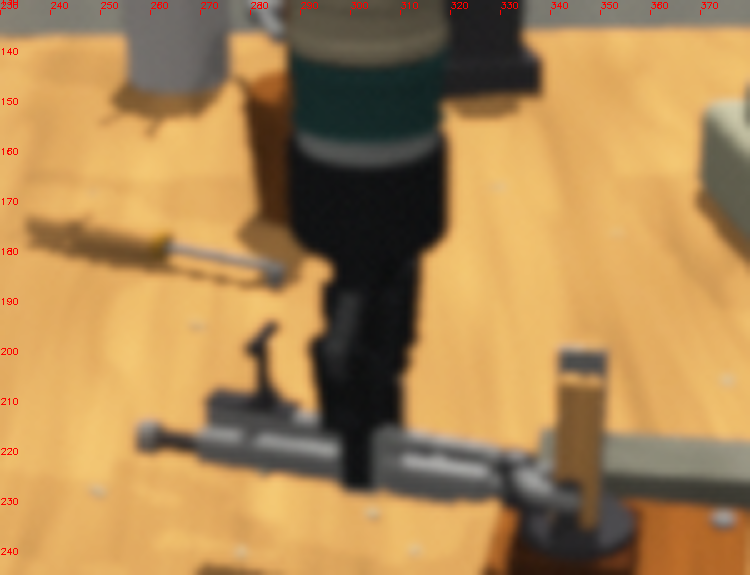

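Emit:
play_rows --moves '[{"hand": 50, "slide": [0, 0, 0], "turn": 0}, {"hand": 65, "slide": [0, 0, 0], "turn": 0}, {"hand": 70, "slide": [0, 0, 0], "turn": 0}, {"hand": 70, "slide": [0, 0, 0], "turn": 0}]'

```text
time: 8.98
tcp_pos: [0.5437, -0.0411, 0.2346]
ee_rot: [0.133, 0.991, 0.0, 0.0]
contact_force: [-0.3, 0.1, 0.5]
grip_width: 0.821
```

Emit:
play_rows --moves '[{"hand": 70, "slide": [0, 0, -0.7], "turn": 0}, {"hand": 70, "slide": [0, 0, -0.9], "turn": 0}, {"hand": 70, "slide": [0, 0, -0.9], "turn": 0}, {"hand": 70, "slide": [0, 0, -0.9], "turn": 0}, {"hand": 70, "slide": [0, 0, -0.6], "turn": 0}]'

```text
time: 9.6
tcp_pos: [0.5439, -0.0413, 0.3369]
ee_rot: [0.133, 0.991, -0.0, 0.001]
contact_force: [0.7, 0.6, -0.3]
grip_width: 0.82
```

```bash
python3 - <<'E'
from h import *
s=env.snapshot("side"); crop(s,230,130,150,115,5,"pics/s7.png")
t=env.snapshot("top"); crop(t,280,140,120,120,5,"pics/t7.png")
E
```

```text
(no output)
```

View pics/s7.png

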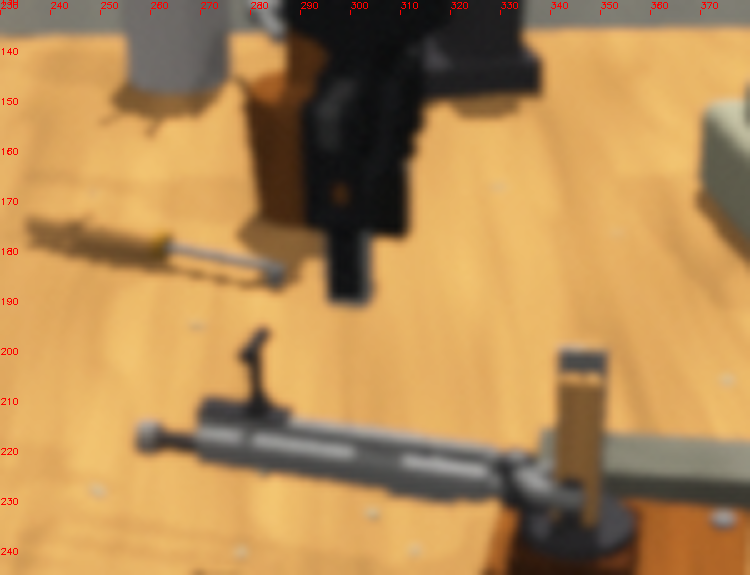

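View pics/t7.png

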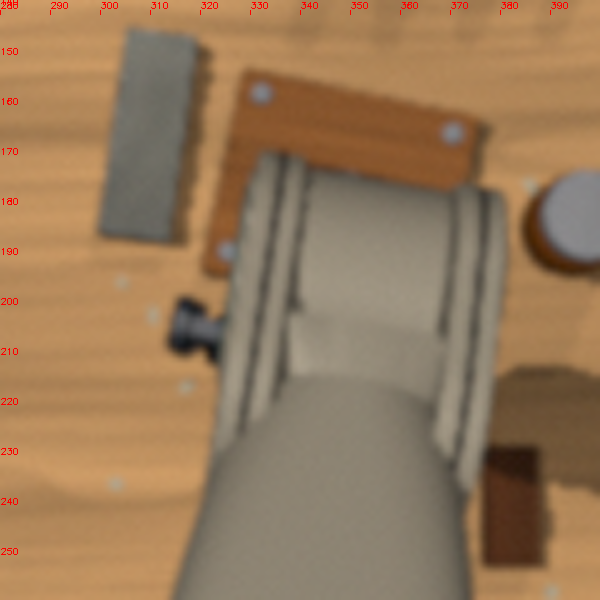

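The side view shows the pliers locked, with the bars parallel and the crossbar near (280,198). The arm blocks the top view, so I'll step aside and close the hand.

Emit:
play_rows --moves '[{"hand": 40, "slide": [0, -0.95, 0], "turn": 0}, {"hand": 10, "slide": [0, -0.95, 0], "turn": 0}, {"hand": 0, "slide": [0, -0.95, 0], "turn": 0}, {"hand": 0, "slide": [0, -0.95, 0], "turn": 0}, {"hand": 0, "slide": [0, -0.95, 0], "turn": 0}]'

```text
time: 10.32
tcp_pos: [0.5115, -0.1563, 0.3335]
ee_rot: [0.133, 0.991, 0.0, -0.001]
contact_force: [-1.2, -0.4, -0.1]
grip_width: -0.003
```

Emit:
play_rows --moves '[{"hand": 0, "slide": [0, -0.95, 0], "turn": 0}, {"hand": 0, "slide": [0, -0.6, 0], "turn": 0}, {"hand": 0, "slide": [0, 0, 0], "turn": 0}]'

```text
time: 10.7
tcp_pos: [0.5016, -0.1937, 0.334]
ee_rot: [0.134, 0.991, 0.0, -0.0]
contact_force: [0.6, -0.4, 0.9]
grip_width: -0.006
```

```bash
python3 - <<'E'
from h import *
s=env.snapshot("side"); crop(s,230,130,150,115,5,"pics/s8.png")
t=env.snapshot("top"); crop(t,290,160,100,100,6,"pics/t8.png")
E
```

```text
(no output)
```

View pics/s8.png

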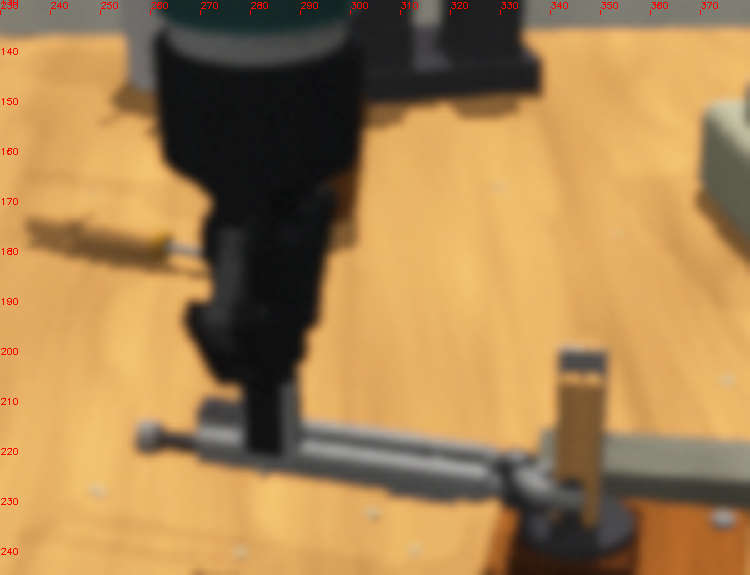

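View pics/t8.png

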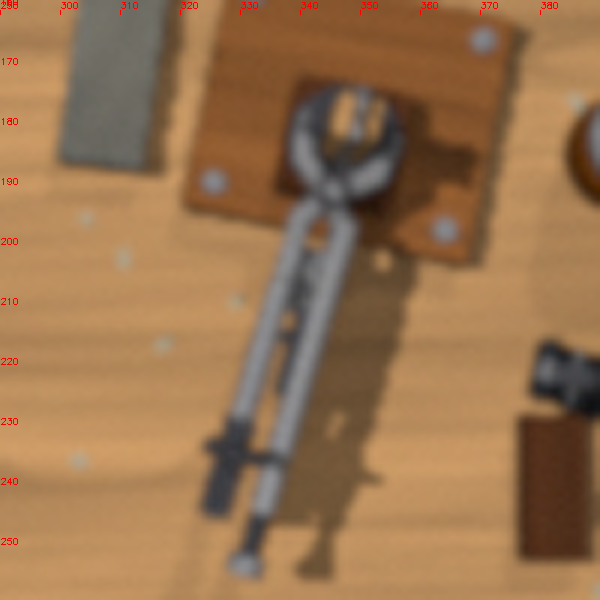

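```bash
python3 - <<'E'
from h import *
np.set_printoptions(precision=4,suppress=True)
t=env.snapshot("top");s=env.snapshot("side")
f=lambda u,z=.08:onz(t,u,z)
A=f((348.5,199));B=f((334.3,246));print("fixed",A,B,np.degrees(np.arctan2(*(A-B)[[1,0]])))
C=f((340,197));D=f((329.8,229));print("mov",C,D,np.degrees(np.arctan2(*(C-D)[[1,0]])))
h=np.arctan2(*(A-B)[[1,0]]);u=np.array([np.cos(h),np.sin(h)]);n=np.array([-u[1],u[0]])
for k,p in dict(A=A,B=B,C=C,D=D,cbL=f((324,233.5),.119),cbR=f((336.8,237),.119),cb=tri(t,(330.4,235.2),s,(280,198.5))[0],cbt=f((330.4,235.2),.119),tcp=env.read_state()["tcp_pos"]).items(): print(k,p,"u,n",p[:2]@u,p[:2]@n)
print("res",tri(t,(330.4,235.2),s,(280,198.5))[1], 'proj', proj(s,f((330.4,235.2),.119)))
E
```

```text
fixed [ 0.5917 -0.0763  0.08  ] [ 0.4574 -0.031   0.08  ] -18.663921750884164
mov [ 0.5981 -0.0518  0.08  ] [ 0.5064 -0.0195  0.08  ] -19.404761037809013
A [ 0.5917 -0.0763  0.08  ] u,n 0.5849739327542082 0.1170514685035027
B [ 0.4574 -0.031   0.08  ] u,n 0.4432725746607406 0.1170514685035027
C [ 0.5981 -0.0518  0.08  ] u,n 0.5832751805566814 0.14231052838200184
D [ 0.5064 -0.0195  0.08  ] u,n 0.48596845013229517 0.1435687827786166
cbL [ 0.4933 -0.0016  0.119 ] u,n 0.4679329284536149 0.15631751281905198
cbR [ 0.4827 -0.0369  0.119 ] u,n 0.46913309830298916 0.11951000348233579
cb [ 0.488  -0.0192  0.1217] u,n 0.46851801152470074 0.13799856560209395
cbt [ 0.4882 -0.0193  0.119 ] u,n 0.4686654612451585 0.13794941843587435
tcp [ 0.502  -0.1924  0.3343] u,n 0.5371966253350806 -0.021677223076666304
res 0.00019522042726662596 proj [[280.1328 199.5044]]
```

The top view confirms the pliers are locked. The bars are parallel at about -19°, and the crossbar centre is near (330,235), which puts it at (0.488,-0.019).

```bash
python3 - <<'E'
from h import *
plan([.5165,-.0288,.334],161)
E
```

```text
head 164.7 dh -3.7 n 7 d(mm) [ 14.5 163.6  -0.3]
0 [0.17 0.92 0.  ] turn 0.09
1 [0.17 0.92 0.  ] turn 0.09
2 [0.18 0.92 0.  ] turn 0.09
3 [0.19 0.92 0.  ] turn 0.09
4 [0.2  0.92 0.  ] turn 0.09
5 [0.21 0.92 0.  ] turn 0.09
6 [0.22 0.91 0.  ] turn 0.09
```

Emit:
play_rows --moves '[{"hand": 0, "slide": [0.17, 0.92, 0], "turn": 0.09}, {"hand": 0, "slide": [0.17, 0.92, 0], "turn": 0.09}, {"hand": 0, "slide": [0.18, 0.92, 0], "turn": 0.09}, {"hand": 0, "slide": [0.19, 0.92, 0], "turn": 0.09}, {"hand": 0, "slide": [0.2, 0.92, 0], "turn": 0.09}]'

```text
time: 11.52
tcp_pos: [0.5126, -0.0748, 0.3345]
ee_rot: [0.156, 0.988, 0.0, 0.0]
contact_force: [-0.1, -1.8, 1.0]
grip_width: 0.0
```

Emit:
play_rows --moves '[{"hand": 0, "slide": [0.21, 0.92, 0], "turn": 0.09}, {"hand": 0, "slide": [0.22, 0.91, 0], "turn": 0.09}, {"hand": 0, "slide": [0, 0, 0], "turn": 0}]'

```text
time: 11.9
tcp_pos: [0.5166, -0.0278, 0.3345]
ee_rot: [0.164, 0.986, 0.0, -0.0]
contact_force: [-1.3, -0.3, 0.4]
grip_width: 0.004
```

```bash
python3 - <<'E'
from h import *
plan([.5165,-.0288,.283],161)
s=env.snapshot("side"); crop(s,230,130,150,115,5,"pics/s9.png")
E
```

```text
head 161.1 dh -0.1 n 3 d(mm) [ -0.1  -1.  -51.5]
0 [-0.   -0.01  0.69] turn 0.01
1 [-0.   -0.01  0.69] turn 0.01
2 [-0.   -0.01  0.69] turn 0.01
```

View pics/s9.png

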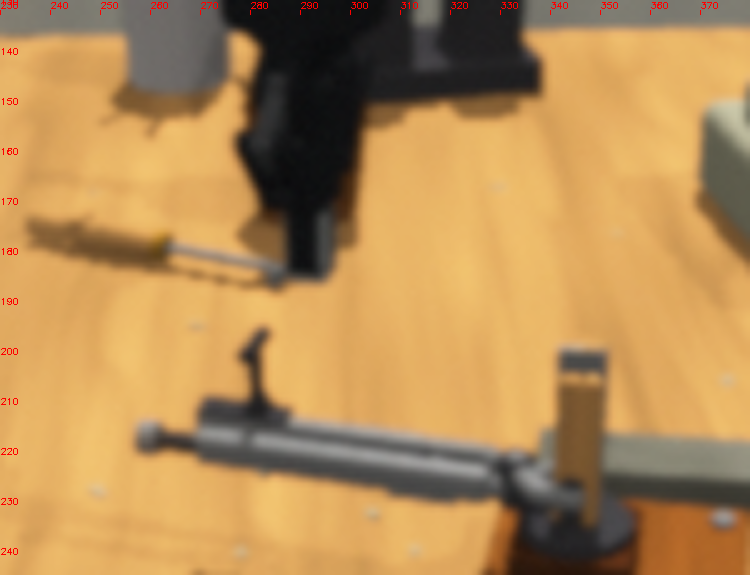

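Emit:
play_rows --moves '[{"hand": 0, "slide": [0, 0, 0.7], "turn": 0}, {"hand": 0, "slide": [0, 0, 0.7], "turn": 0}, {"hand": 0, "slide": [0, 0, 0.65], "turn": 0}, {"hand": 0, "slide": [0, 0, 0], "turn": 0}]'

```text
time: 12.45
tcp_pos: [0.5155, -0.0298, 0.2809]
ee_rot: [0.166, 0.986, 0.0, -0.002]
contact_force: [-0.0, -0.2, -0.2]
grip_width: 0.001
```

Emit:
play_rows --moves '[{"hand": 0, "slide": [0.15, 0, 0], "turn": 0}, {"hand": 0, "slide": [0.15, 0, 0], "turn": 0}, {"hand": 0, "slide": [0, 0, 0], "turn": 0}]'

```text
time: 12.82
tcp_pos: [0.5094, -0.027, 0.2838]
ee_rot: [0.166, 0.986, -0.0, 0.0]
contact_force: [-0.3, 1.1, -0.7]
grip_width: 0.001
```

```bash
python3 - <<'E'
from h import *
print(env.read_state()["tcp_pos"])
s=env.snapshot("side"); crop(s,230,130,150,115,5,"pics/s10.png")
E
```

```text
[ 0.50944965 -0.02697315  0.28378681]
```

View pics/s10.png

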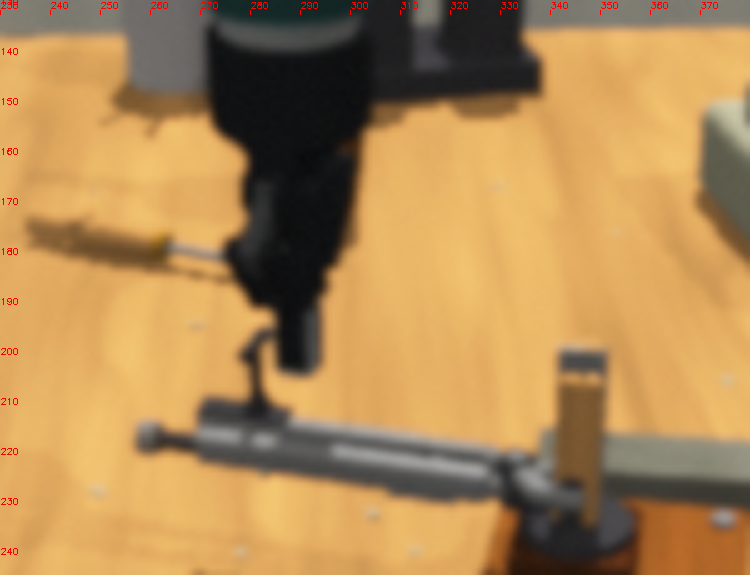

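Emit:
play_rows --moves '[{"hand": 0, "slide": [0.1, 0, 0], "turn": 0}, {"hand": 0, "slide": [0.1, 0, 0], "turn": 0}, {"hand": 0, "slide": [0, 0, 0], "turn": 0}]'

```text
time: 13.25
tcp_pos: [0.5046, -0.0253, 0.2832]
ee_rot: [0.166, 0.986, -0.0, -0.0]
contact_force: [0.3, 0.1, -0.8]
grip_width: 0.001
```

Emit:
play_rows --moves '[{"hand": 0, "slide": [0.08, 0, 0], "turn": 0}, {"hand": 0, "slide": [0, 0, 0], "turn": 0}]'

```text
time: 13.5
tcp_pos: [0.5028, -0.0248, 0.2831]
ee_rot: [0.166, 0.986, -0.0, -0.0]
contact_force: [-0.3, -0.2, 0.4]
grip_width: 0.001
```

Emit:
play_rows --moves '[{"hand": 0, "slide": [0.08, 0, 0], "turn": 0}, {"hand": 0, "slide": [0, 0, 0], "turn": 0}]'

```text
time: 13.75
tcp_pos: [0.5009, -0.0241, 0.2831]
ee_rot: [0.166, 0.986, 0.0, -0.0]
contact_force: [0.3, 0.6, 0.2]
grip_width: 0.001
```

Emit:
play_rows --moves '[{"hand": 0, "slide": [0.06, 0, 0], "turn": 0}, {"hand": 0, "slide": [0, 0, 0], "turn": 0}]'

```text
time: 14.0
tcp_pos: [0.5, -0.0238, 0.2834]
ee_rot: [0.166, 0.986, -0.0, 0.001]
contact_force: [1.7, -0.9, -1.5]
grip_width: -0.0
```

Emit:
play_rows --moves '[{"hand": 0, "slide": [0.06, 0, 0], "turn": 0}, {"hand": 0, "slide": [0, 0, 0], "turn": 0}]'

```text
time: 14.25
tcp_pos: [0.499, -0.0234, 0.2835]
ee_rot: [0.166, 0.986, -0.0, 0.001]
contact_force: [4.2, -0.8, -3.1]
grip_width: -0.003
```

```bash
python3 - <<'E'
from h import *
s=env.snapshot("side"); crop(s,230,150,120,95,6,"pics/s11.png")
E
```

```text
(no output)
```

View pics/s11.png

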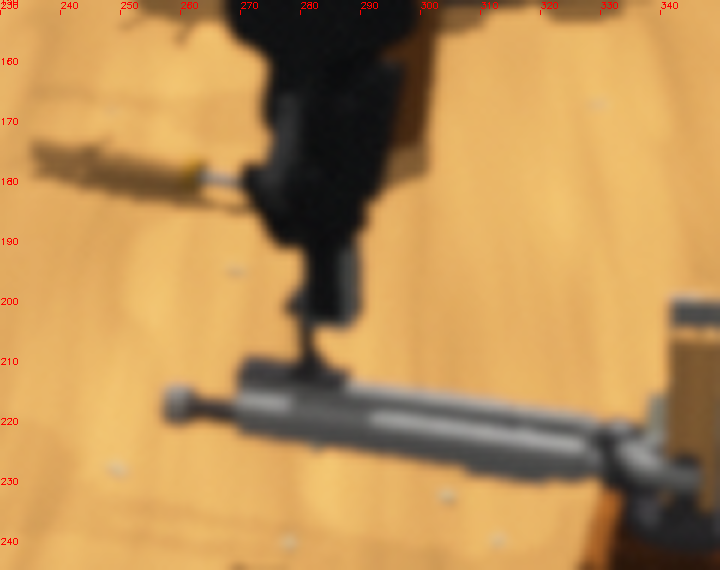

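Emit:
play_rows --moves '[{"hand": 0, "slide": [0.06, 0, 0], "turn": 0}, {"hand": 0, "slide": [0.06, 0, 0], "turn": 0}, {"hand": 0, "slide": [0, 0, 0], "turn": 0}]'

```text
time: 14.68
tcp_pos: [0.4973, -0.0225, 0.2837]
ee_rot: [0.166, 0.986, 0.0, 0.003]
contact_force: [8.0, -1.2, -5.2]
grip_width: 0.0
```

Emit:
play_rows --moves '[{"hand": 0, "slide": [0.06, 0, 0], "turn": 0}, {"hand": 0, "slide": [0.06, 0, 0], "turn": 0}, {"hand": 0, "slide": [0, 0, 0], "turn": 0}]'

```text
time: 15.05
tcp_pos: [0.4951, -0.0217, 0.2838]
ee_rot: [0.166, 0.986, 0.0, 0.004]
contact_force: [9.7, -1.8, -7.7]
grip_width: 0.002
```

Emit:
play_rows --moves '[{"hand": 0, "slide": [0.06, 0, 0.02], "turn": 0}, {"hand": 0, "slide": [0.05, 0, 0.02], "turn": 0}, {"hand": 0, "slide": [0, 0, 0], "turn": 0}]'

```text
time: 15.42
tcp_pos: [0.4928, -0.0208, 0.2835]
ee_rot: [0.166, 0.986, 0.0, 0.004]
contact_force: [9.0, -1.5, -4.1]
grip_width: 0.003
```

Emit:
play_rows --moves '[{"hand": 0, "slide": [0.05, 0, 0.02], "turn": 0}, {"hand": 0, "slide": [0.04, 0, 0.02], "turn": 0}, {"hand": 0, "slide": [0, 0, 0], "turn": 0}]'

```text
time: 15.8
tcp_pos: [0.4904, -0.0199, 0.283]
ee_rot: [0.166, 0.986, 0.0, 0.004]
contact_force: [8.4, -1.0, 0.8]
grip_width: 0.002
```

Emit:
play_rows --moves '[{"hand": 0, "slide": [0.05, 0, 0], "turn": 0}, {"hand": 0, "slide": [0, 0, 0], "turn": 0}]'

```text
time: 16.05
tcp_pos: [0.4883, -0.0192, 0.2824]
ee_rot: [0.166, 0.986, 0.001, 0.002]
contact_force: [4.9, 0.3, -0.3]
grip_width: -0.001
```

Emit:
play_rows --moves '[{"hand": 0, "slide": [0.05, 0, 0.02], "turn": 0}, {"hand": 0, "slide": [0, 0, 0], "turn": 0}]'

```text
time: 16.3
tcp_pos: [0.4857, -0.0185, 0.2812]
ee_rot: [0.166, 0.986, 0.001, 0.0]
contact_force: [2.9, 1.1, 1.0]
grip_width: -0.003
```

Force dropped, so it may have released. I'll look.

```bash
python3 - <<'E'
from h import *
s=env.snapshot("side"); crop(s,230,150,120,95,6,"pics/s12.png")
print(env.read_state()["contact_force"])
E
```

```text
[2.97826897 1.1564053  1.06826507]
```

View pics/s12.png

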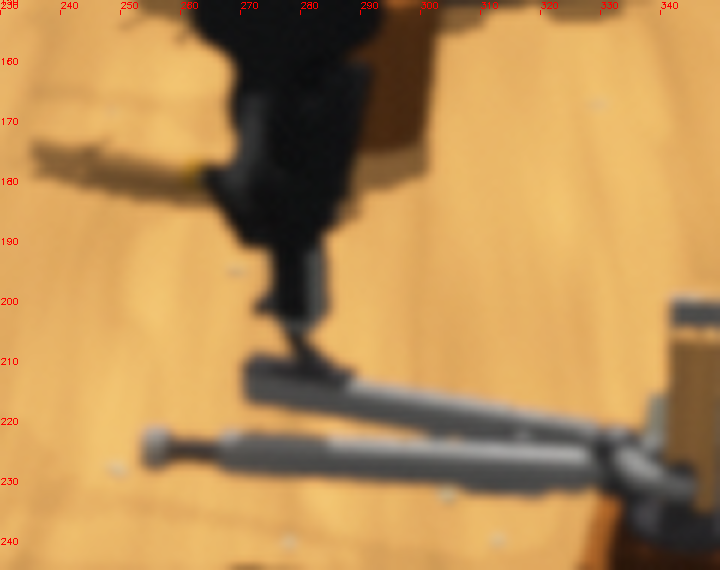

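The side view shows the pliers have given: the bars are apart and the finger still rests on the lever. I'll back off forward, then up.

Emit:
play_rows --moves '[{"hand": 0, "slide": [-0.2, 0, 0], "turn": 0}, {"hand": 0, "slide": [-0.3, 0, 0], "turn": 0}, {"hand": 0, "slide": [-0.4, 0, 0], "turn": 0}, {"hand": 0, "slide": [-0.3, 0, 0], "turn": 0}, {"hand": 0, "slide": [0, 0, 0], "turn": 0}]'

```text
time: 16.98
tcp_pos: [0.5143, -0.0288, 0.2805]
ee_rot: [0.166, 0.986, -0.0, -0.0]
contact_force: [-0.4, -0.3, -0.1]
grip_width: 0.001
```

Emit:
play_rows --moves '[{"hand": 0, "slide": [0, 0, -0.7], "turn": 0}, {"hand": 0, "slide": [0, 0, -0.9], "turn": 0}, {"hand": 0, "slide": [0, 0, -0.9], "turn": 0}, {"hand": 0, "slide": [0, -0.9, 0], "turn": 0}, {"hand": 0, "slide": [0, -0.9, 0], "turn": 0}]'

```text
time: 17.6
tcp_pos: [0.4988, -0.0713, 0.3436]
ee_rot: [0.165, 0.986, -0.0, 0.0]
contact_force: [-0.5, 0.3, -0.5]
grip_width: 0.0
```

Emit:
play_rows --moves '[{"hand": 0, "slide": [0, -0.95, 0], "turn": 0}, {"hand": 0, "slide": [0, -0.95, 0], "turn": 0}, {"hand": 0, "slide": [0, -0.95, 0], "turn": 0}, {"hand": 0, "slide": [0, -0.95, 0], "turn": 0}, {"hand": 0, "slide": [0, -0.95, 0], "turn": 0}]'

```text
time: 18.23
tcp_pos: [0.4596, -0.1838, 0.343]
ee_rot: [0.166, 0.986, 0.0, -0.0]
contact_force: [-0.1, -0.3, 1.0]
grip_width: 0.001
```

```bash
python3 - <<'E'
from h import *
np.set_printoptions(precision=4,suppress=True)
print(env.read_state())
s=env.snapshot("side"); crop(s,230,130,150,115,5,"pics/s13.png")
t=env.snapshot("top"); crop(t,290,160,100,100,6,"pics/t13.png")
cv2.imwrite("pics/tf.png",t["image"][:,:,::-1])
E
```

```text
{'time': 18.225, 'qpos': array([-0.5111,  0.0899, -0.3882,  1.0937,  0.    , -0.1781]), 'joint_velocities': array([-0.3826,  0.009 ,  0.0117, -0.0011, -0.0011, -0.3795]), 'joint_efforts': array([  1.9553, -32.7978,  27.4476,   0.0718,  -0.0042,   0.2516]), 'tcp_pos': array([ 0.4596, -0.1838,  0.343 ]), 'ee_rot': array([ 0.1657,  0.9862,  0.0002, -0.0005]), 'contact_force': array([-0.0927, -0.3056,  1.0072]), 'torque': array([-0.0287, -0.0084, -0.0149]), 'grip_width': 0.0008130836726297057}
```

View pics/s13.png

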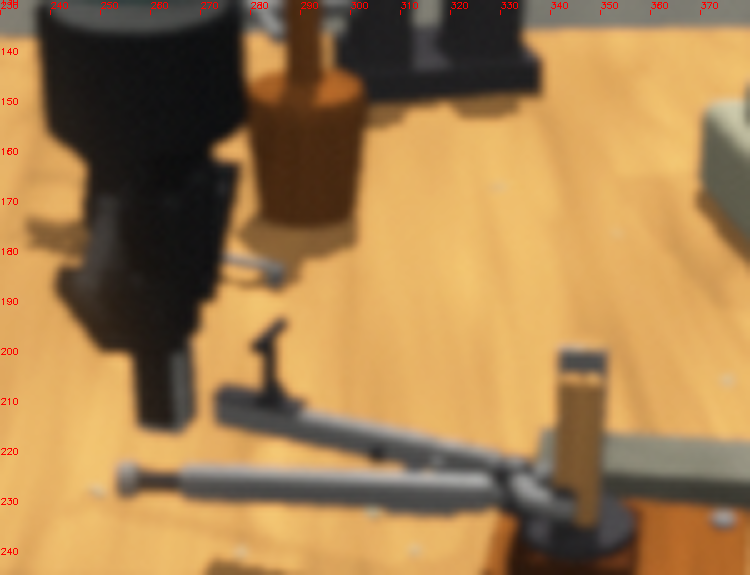

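View pics/t13.png

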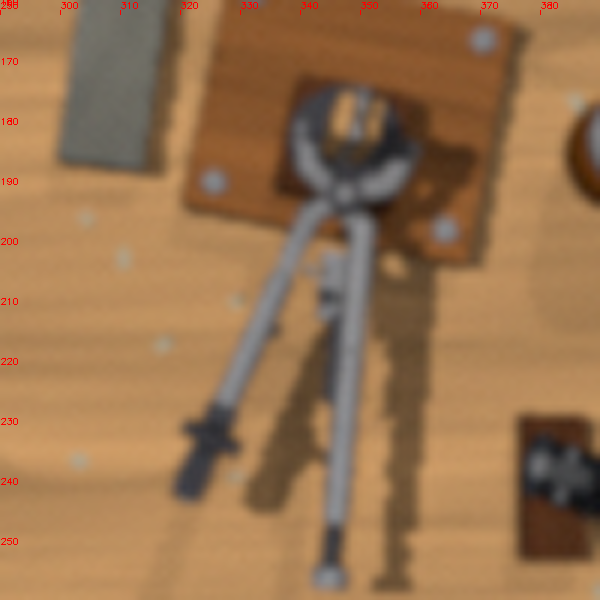

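View pics/tf.png

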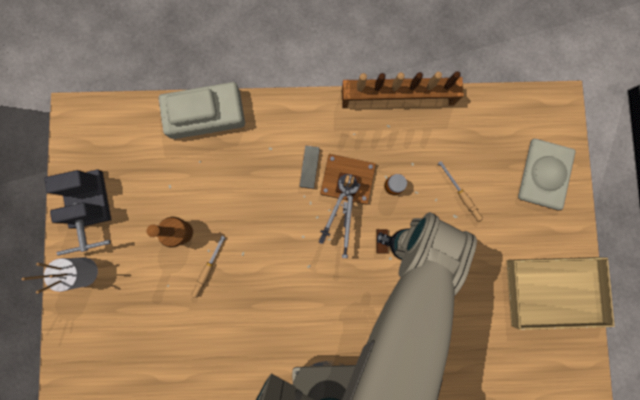

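```bash
python3 - <<'E'
from h import *
t=env.snapshot("top");a=cv2.imread("pics/top0.png");b=t["image"][:,:,::-1]
c=lambda i:cv2.resize(i[168:193,333:363],None,fx=13,fy=13,interpolation=cv2.INTER_NEAREST)
cv2.imwrite("pics/k.png",np.hstack([c(a),c(b)]))
f=lambda u,z=.08:onz(t,u,z)
A=f((350.5,199));B=f((346,246));C=f((340.5,197));D=f((327,227))
g=lambda A,B:np.degrees(np.arctan2(*(A-B)[[1,0]]));print(g(A,B),g(C,D))
for r in (176,178,180,182): print(a[r,342:360,2],b[r,342:360,2])
E
```

```text
-7.428684307607344 -25.908880150648127
[ 66  63  64  82 125 157 155 127 107  86  95 118 116  92  85  92  97 105] [ 72  67  67  85 129 163 160 132 113  99  99 103  90  82  89  96 102 109]
[ 64  62  75 114 157 175 156 119  99  99 138 173 153 101  75  74  71  71] [ 65  64  80 119 161 181 161 124 112 118 129 127  92  68  77  80  73  76]
[ 63  62  86 131 171 174 147 119 102 130 175 176 131  77  60  65  69  71] [ 64  67  87 138 178 180 153 122 112 135 147 112  66  55  62  70  70  75]
[ 62  63  79 108 133 132 117 108  97 130 170 156 100  48  39  56  68  74] [ 64  64  82 112 138 136 122 118 111 124 129  88  45  36  43  58  70  74]
```

View pics/k.png

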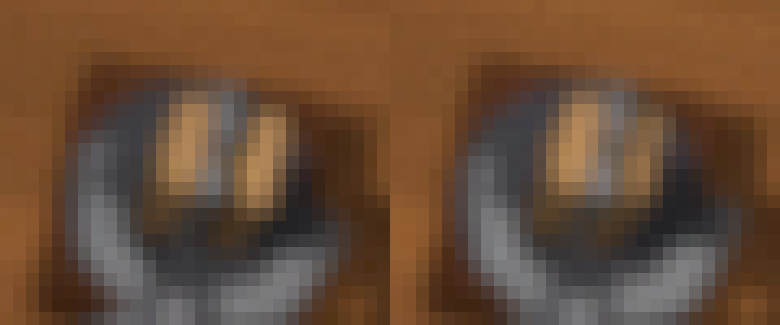

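Emit:
play_rows --moves '[{"hand": 0, "slide": [0, 0, 0], "turn": 0}, {"hand": 0, "slide": [0, 0, 0], "turn": 0}]'

```text
time: 18.62
tcp_pos: [0.4604, -0.1826, 0.3431]
ee_rot: [0.165, 0.986, 0.0, -0.0]
contact_force: [0.3, -0.3, -0.7]
grip_width: -0.005
```

```bash
python3 - <<'E'
from plant import env
print(env.finish_job())
E
```

```text
the job is handed in; nothing more can be done
None
```

The job is done and handed in at about 18.6 s; `finish_job` reports no verdict.

- **Squeeze:** I closed the hand in small steps to 40 mm, past the snap point but short of clamping the locked bars. The pliers snapped shut. With the hand off they stayed locked, with the bars parallel in both views, for about 5 s until the lever let go. The squeeze force itself is not reported, so I could not read it directly.
- **Release:** I pulled the lever back with the closed fingertips in 1–1.5 mm steps. The total force peaked at about 12.5 N, roughly 10 N of it along the pull. At about 11–12 mm of travel the force fell and the pliers sprang open. One further 1.3 mm step followed before I saw this; the force was then only about 3 N, so the lever was not against its stop.
- **Last checks:** The bars measure 18.5° (about 0.32 rad) apart, so the pliers are wide open. The lever is upright and free, and the arm is clear of everything with about 0 N on it.
- **Scale:** Its outer edge moved in by about 1.1–1.5 px (3–4 mm) and the dark gap is gone. The top camera cannot resolve the remaining 0.5 mm.
- **Bystanders:** Nothing else looks moved in the top view, except that the arm hid the plaster slab and part of the offcut. The pliers rest about 5° from where they started, having swivelled with the hand.

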